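# Open the sprung paint case

## Task

Two paint cases stand on the painting table; open the wider one: press down the release tab on its front with a fingertip so that its lid springs up, then push the lid back all the way to its stop and move clear. Lift and carry nothing: leave the case standing where it is, the narrower case shut and everything else on the table in place.

Things in the scene. Friction and masses are not known exactly. Their poses are not given: they have to be found in the camera images.
- wide_case: the wide paint case: a loose light wooden box, 105 mm front to back, 180 mm wide, 40 mm tall (48 mm with its closed 8 mm lid), 0.9 kg, friction on the table about 1. Origin: centre of its underside; x axis from its front (tab side, roughly towards the robot) to its back (hinge side), y along its width, z up. Inside nothing but the spring pin rises above the 40 mm rim.
- wide_pin (a point): top of the spring pin, 8 mm across, that lifts the wide case's lid: mid width, 16 mm in front of the hinge line; it rises from 40 to 62 mm above the table when the lid is released
- wide_press (a point): where to press: top face of the wide case's release tab, a dark steel paddle 40 mm wide that juts 45 mm out of the middle of the case's front. This point is 34 mm out from the front, 22.5 mm above the table. Pressed, it goes down about 10 mm to the tab's stop: 1.5 N to start, 5 N at the stop. The tab springs back when let go.
- wide_hook (a point): top of the 36 mm wide hook that rises from the tab's root along the case's front and grips over the lid's front edge, 53 mm above the table. As the paddle is pressed the hook swings outwards by up to 10 mm, so keep the finger off the inner 20 mm of the paddle.
- wide_tab (a joint): angle of the wide case's tab: 0 at rest, 0.30 rad pressed to its stop; the lid comes free at about 0.18 rad
- wide_lid (a joint): angle of the wide case's lid: 0 to 0.01 shut, about 0.95 rad (54 degrees) when its spring pin has lifted it, 1.92 rad (110 degrees, leaning back past upright) at its stop, fully open. The hinge is slightly stiff: beyond that the lid stays about where it is put. Pushing it open takes under 2 N at the front edge, best back and upwards along its arc.
- wide_lid_edge (a point): middle of the front lower edge of the wide case's lid (moves with the lid, 105 mm from the hinge line). Lid shut: 40 mm above the table; sprung up: about 125 mm; fully open: about 139 mm.
- wide_hinge (a point): middle of the hinge line of the wide case's lid, at the case's back upper edge, 40 mm above the table
- narrow_case: the narrow paint case, to be left shut: the same in every way, with the same sort of tab, but 110 mm wide. Origin: centre of its underside; axes as for the wide case. The two cases stand side by side, either one on the left.
- narrow_lid (a joint): angle of the narrow case's lid: 0 to 0.01 shut
- cup: bystander: white ceramic water cup, 66 mm across, 85 mm tall, stands between the two cases; origin at the centre of its underside
- brush: bystander: paint brush about 130 mm long lying on the table between the cases, pointing roughly away from the robot; origin in its underside
- jar_a: bystander: small glass jar with a white cap, 44 mm across, 60 mm tall, stands behind (farther than) the wide case; origin at the centre of its underside
- jar_b: bystander: small white plastic jar, 52 mm across, 50 mm tall, stands behind (farther than) the narrow case; origin at the centre of its underside
- palette: bystander: flat round white palette with paint wells, 170 mm across, 10 mm thick, lies on the table to the robot's left; origin at the centre of its underside
- stamp: bystander: wooden printing stamp, block 60 x 50 x 22 mm with a turned handle up to 56 mm, stands to the robot's right; origin at the centre of its underside
- bottle: bystander: closed white plastic bottle, 56 mm across, 150 mm tall, stands behind and between the cases; origin at the centre of its underside

How it is judged:
On the way, in this order (a step that is already met when the one before it is completed fails the run):
1. the wide case's release tab is pressed down by the fingers (value of joint wide_tab above 0.1 rad and contact force between the fingers and wide_case above 0.3 N).
2. its lid has sprung up by itself to about 54 degrees (value of joint wide_lid between 0.7 and 1.4 rad), for 0.1 s.
3. its lid is pushed fully open (value of joint wide_lid above 1.75 rad), for 0.2 s.
At the end, for the whole second after the job is handed in: the wide case's lid rests open past 1.75 rad (100 degrees; the stop is at 110) and its tab has sprung back; both cases stand within 40 mm of where they stood, the narrow one shut (under 0.05 rad), and every bystander is within 30 mm of its start (value of joint wide_lid above 1.75 rad and velocity of joint wide_lid between -0.1 and 0.1 rad/s and value of joint each of wide_tab, narrow_lid below 0.05 rad and distance of each of wide_case, narrow_case from where it was at the start of the episode below 0.04 m and height (world z) of wide_case below 0.01 m and angle between wide_case's own z axis and vertical below 0.1 rad and linear speed of wide_case below 0.02 m/s and distance of each of cup, brush, jar_a, jar_b, palette, stamp, bottle from where it was at the start of the episode below 0.03 m); the robot touches nothing.
It fails at once if a bystander is shifted by more than 30 mm, lifted or knocked over (distance of any of cup, brush, jar_a, jar_b, palette, stamp, bottle from where it was at the start of the episode above 0.03 m or angle between any of cup, jar_a, jar_b, palette, stamp, bottle's own z axis and vertical above 0.5 rad).
It fails at once if the wide case is shoved by more than 40 mm, lifted by more than 10 mm or tipped (distance of wide_case from where it was at the start of the episode above 0.04 m or height (world z) of wide_case above 0.01 m or angle between wide_case's own z axis and vertical above 0.15 rad).
It fails at once if the narrow case is shoved by more than 40 mm, lifted by more than 10 mm or tipped (distance of narrow_case from where it was at the start of the episode above 0.04 m or height (world z) of narrow_case above 0.01 m or angle between narrow_case's own z axis and vertical above 0.15 rad).
It fails at once if the narrow case is opened (value of joint narrow_lid above 0.1 rad).
It also fails if it takes over 40 s, if anything falls off the work surface, if the arm or the gripper's body presses on something with over 40 N, if the wrist force passes 120 N, or if a joint passes its speed limit or range.

## Robot

A 7-joint arm with a two-finger parallel gripper is mounted at the origin on the work surface. World frame = base frame: x ahead of the robot, y to its left, z up, the work surface at z = 0. Lengths are in m, angles in rad, forces in N, time in s.
With the tool pointing down it reaches from about 0.425 to 0.925 m from the base axis. Payload 6.8 kg.
Tool frame: the origin (TCP) lies at the very end of the fingers, on their centre line; the grasp point (between the pads) lies 19 mm behind it; z points along the fingers, x is the direction in which the jaws open and shut, and the axes are right-handed (so a half turn about z gives the same grasp; the last joint's range is limited). The gripper opens to 85 mm and grips with 20 to 120 N. Pads are 22 mm wide; open, the fingers measure 114 mm over their backs; the gripper's body (76 mm by 85 mm) begins 54 mm behind the grasp point. The pads swing forward as they close: fully open they stand 13 mm farther back than shut.
Start: joints at [1.179, 0.477, 0.022, 1.555, -0.011, 1.109, -0.083], TCP at [0.189, -0.648, 0.231] pointing down, gripper open.
Joint ranges: [-2.96, 2.96], [-0.34, 2.1], [-1.41, 1.46], [0.24, 2.44], [-1.37, 4.51], [0.17, 1.92], [-2.96, 2.96]. Speed limits (rad/s): [2.39, 2.39, 3.14, 3.14, 3.14, 3.14, 3.14].

## Interface

Orientations are given as a rotation vector (axis times angle).
In Python, from bench import get_obs, imaging, hand_in gives the robot as it stands.
- The arm moves only by the tool send_rows, never from a script. Its argument "motion" is a list of rows, each an object with "dp": the shift along the world's x, y, z in m, a list of three; "rot": the turn, a rotation vector about the world's x, y, z in rad, a list of three; "grip": the finger opening in m, from 0 to 0.0854. In form: [{"dp": [dx, dy, dz], "rot": [ax, ay, az], "grip": grip}, ...]. A call has 1 to 20 rows; each row shifts and turns the pose as measured when the row begins; what a row does not reach is not made up. A row lasts 1/8 s, in which the tool goes at most 62.5 mm and 10.7 degrees, less where a joint would pass 70% of its speed; a pose out of reach is approached as far as the arm can. A call is refused whole if a number of a shift passes 0.0625 or a number of a turn 0.188, either way. A call with a gripper value outside its range is refused whole. The fingers move at their own pace and stop on an object; "grip_force" is the grip in N (left out, the last holds). Time passes only in rows, so rows that do not move let the fingers close. It gives the time, the measured TCP pose, the force and the opening at its end, in the units of the state.
- get_obs(): the state, without advancing time (a new reading comes with each control period).
- imaging.grab_frame(name): name is "scene" or "top" or "wrist"; returns a dict with "img" (384x512x3 uint8, red, green, blue), "fx", "fy", "cx", "cy" (pixels), "D" ([k1, k2, p1, p2, k3] as OpenCV has them; the pictures are not rectified), "R" (3x3) and "t" (3): a world point X has camera coordinates R X + t. Camera axes: x right, y down, z forward; pixel columns grow to the right and rows downward; lengths in m; the calibration is good to about 2 mm. A picture is of the moment at which its call begins. There is no depth.
- hand_in(): hands the job in, once; it reports no verdict.
The state is a dict: "clock": time; "joints": joint angles; "qvel": joint speeds; "tau": joint torques, N m; "tcp_pos": TCP position; "orientation": TCP orientation; "contact_force": force on the tool from outside, world axes, zero at the start; "moment": the same for the moment, N m; "grip_width": finger opening in m.
Only numpy, scipy, OpenCV 4.12 (cv2) and the standard library are available. Lean on these libraries where they do the work, as an engineer would, in place of code of your own. Each camera call takes 0.05 s, during which the arm holds its last target. There are 200 camera calls.

## Working session

There is one attempt and no reset: what is moved stays moved. The work goes in short steps, Python scripts to look and compute and a tool call to move; the robot and the scene stay as the last step left them, time stands still between calls to the robot, and variables do not carry over. Pictures are saved under pics/ and viewed, about 8 in all and at most 12, crops included, and the job is handed in when it is done.

Besides the shell and the picture viewer there is one more tool, called after ">>>" as name([rows], argument=value, ...), one row to a line, values as JSON. send_rows: Moves the arm, as the interface text tells. Its arguments: {"type":"object","properties":{"motion":{"type":"array","items":{"type":"object","properties":{"dp":{"type":"array","items":{"type":"number"}},"rot":{"type":"array","items":{"type":"number"}},"grip":{"type":"number"}}}},"grip_force":{"type":"number"}},"required":["motion"]}

```bash
mkdir -p pics && cat > h.py <<'E'
import numpy as np, cv2
from bench import get_obs, imaging, hand_in
def save(name,fn,crop=None,s=1.0):
    f=imaging.grab_frame(name); im=f["img"][:,:,::-1]
    if crop: a,b,c,d=crop; im=im[b:d,a:c]
    im=cv2.resize(im,None,fx=s,fy=s,interpolation=cv2.INTER_CUBIC); cv2.imwrite("pics/"+fn,im); return f
def K(f): return np.array([[f["fx"],0,f["cx"]],[0,f["fy"],f["cy"]],[0,0,1.]])
def pix2z(f,uv,z):
    n=cv2.undistortPoints(np.array([[uv]],float),K(f),np.array(f["D"],float))[0,0]
    R=np.array(f["R"]);t=np.array(f["t"]); d=R.T@np.r_[n,1]; c=-R.T@t
    return c+d*(z-c[2])/d[2]
def proj(f,X):
    return cv2.projectPoints(np.array(X,float).reshape(-1,3),cv2.Rodrigues(np.array(f["R"]))[0],np.array(f["t"],float),K(f),np.array(f["D"],float))[0].reshape(-1,2)
E
python3 - <<'E'
from h import *
save("top","top0.png",s=1.5); save("scene","scene0.png",s=1.5)
o=get_obs();print(o["tcp_pos"],o["orientation"],o["grip_width"],o["clock"])
E
```

```text
[ 0.1888334  -0.64750396  0.2304319 ] [-2.51259729e+00  1.88443096e+00  2.15981086e-03] 0.08532361260709302 0.1
```

View pics/top0.png

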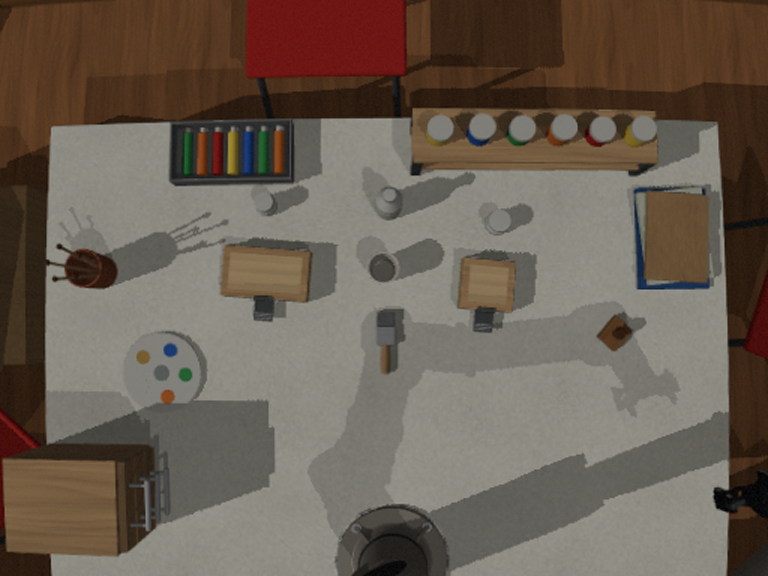

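View pics/scene0.png

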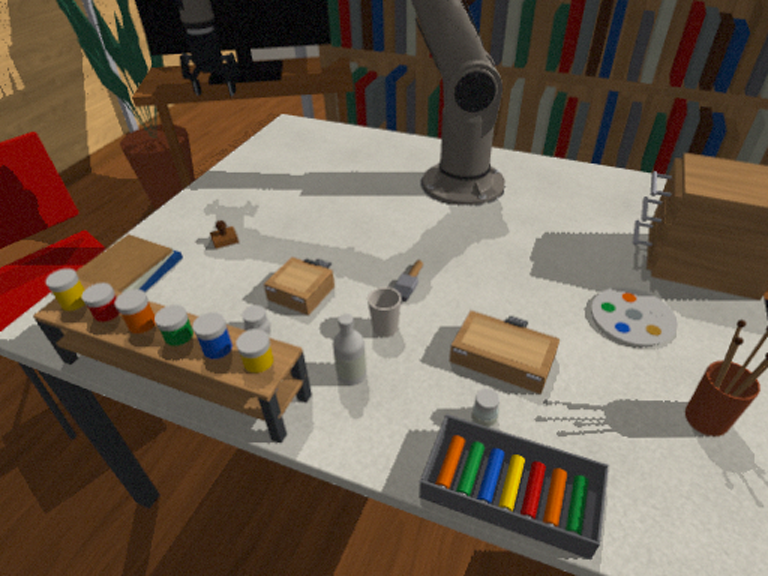

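The top view shows the wide case at about (265,273) and its tab at (263,308), scaled 1.5x. It is on the robot's left, with the narrow case at (487,285). I'll enlarge it.

```bash
python3 - <<'E'
from h import *
f=save("top","top1.png",(135,150,225,220),8)
# coarse, also others
for n,uv,z in [("c",(265,273),.048),("tab",(263,313),.0225),("jar",(264,200),.06),("cup",(384,268),.085),("bottle",(389,200),.1),("pal",(165,370),.01),("narrow",(487,285),.048),("brush",(386,340),.01)]:
    print(n,pix2z(f,(uv[0]/1.5,uv[1]/1.5),z).round(3))
E
```

```text
c [0.607 0.253 0.048]
tab [0.526 0.261 0.022]
jar [0.757 0.254 0.06 ]
cup [0.612 0.008 0.085]
bottle [ 0.747 -0.003  0.1  ]
pal [0.407 0.473 0.01 ]
narrow [ 0.578 -0.205  0.048]
brush [0.467 0.005 0.01 ]
```

View pics/top1.png

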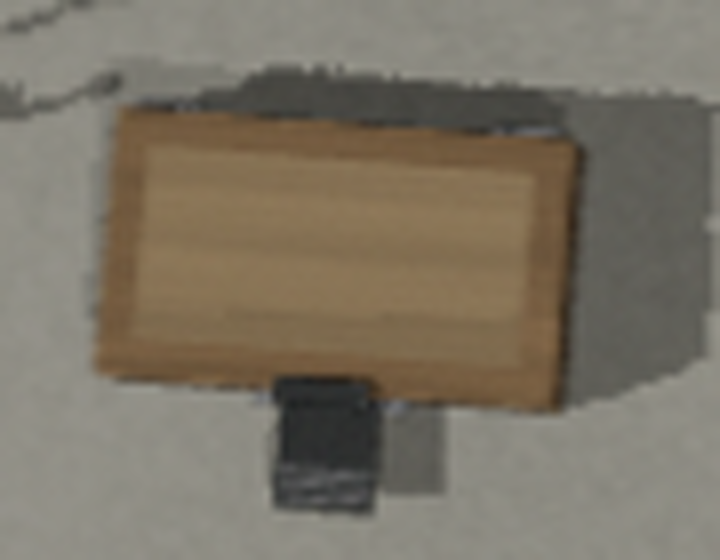

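The crop shows the lid corners at (120,108), (580,142), (558,410) and (97,375). The paddle ends at (274–373, ~510), and the hook is at (322,390).

```bash
python3 - <<'E'
from h import *
f=imaging.grab_frame("top")
u=lambda c:((c[0]+.5)/8-.5+135,(c[1]+.5)/8-.5+150)
P=[pix2z(f,u(c),.048)[:2] for c in [(120,108),(580,142),(558,410),(97,375)]]
print(np.round(P,4)); P=np.array(P)
print([np.linalg.norm(P[i]-P[(i+1)%4]).round(4) for i in range(4)])
w=P[0]-P[1]+P[3]-P[2]; yaw=np.arctan2(-w[0],w[1]); c=P.mean(0)
ax=np.array([np.cos(yaw),np.sin(yaw)])
print("c",c,"yaw",yaw,"press",c-ax*(.0525+.034),"hinge",c+ax*.0525)
print("tabend",pix2z(f,u((324,510)),.022),"hook",pix2z(f,u((322,390)),.053))
o=get_obs();R=cv2.Rodrigues(np.array(o["orientation"]))[0];print(R.round(3))
E
```

```text
[[0.6675 0.3379]
 [0.6519 0.1586]
 [0.5483 0.1677]
 [0.5638 0.3466]]
[np.float64(0.1799), np.float64(0.104), np.float64(0.1796), np.float64(0.1041)]
c [0.60788015 0.25269372] yaw -0.08632306106602437 press [0.52170224 0.26015139] hinge [0.66018467 0.24816738]
tabend [0.51127705 0.26218076 0.022     ] hook [0.55676742 0.25817554 0.053     ]
[[ 0.28  -0.96  -0.   ]
 [-0.96  -0.28   0.001]
 [-0.001  0.    -1.   ]]
```

>>> send_rows([
  {"dp": [0.04, 0.037, 0.008], "rot": [0, 0, 0.145], "grip": 0},
  {"dp": [0.04, 0.037, 0.008], "rot": [0, 0, 0.145], "grip": 0},
  {"dp": [0.04, 0.037, 0.008], "rot": [0, 0, 0.145], "grip": 0},
  {"dp": [0.04, 0.037, 0], "rot": [0, 0, 0.145], "grip": 0},
  {"dp": [0.04, 0.037, 0], "rot": [0, 0, 0.145], "grip": 0},
  {"dp": [0.04, 0.037, 0], "rot": [0, 0, 0.145], "grip": 0},
  {"dp": [0.04, 0.037, 0], "rot": [0, 0, 0.145], "grip": 0},
  {"dp": [0.04, 0.037, 0], "rot": [0, 0, 0.145], "grip": 0},
  {"dp": [0.04, 0.037, 0], "rot": [0, 0, 0.145], "grip": 0},
  {"dp": [0, 0.05, 0], "rot": [0, 0, 0.145], "grip": 0},
  {"dp": [0, 0.05, 0], "rot": [0, 0, 0.145], "grip": 0},
  {"dp": [0, 0.05, 0], "rot": [0, 0, 0.145], "grip": 0},
  {"dp": [0, 0.05, 0], "rot": [0, 0, 0.145], "grip": 0},
  {"dp": [-0.01, 0.05, 0], "rot": [0, 0, 0.145], "grip": 0},
  {"dp": [-0.01, 0.05, 0], "rot": [0, 0, 0.145], "grip": 0},
  {"dp": [-0.01, 0.05, 0], "rot": [0, 0, 0.145], "grip": 0},
])

```text
clock: 2.2
tcp_pos: [0.523, 0.0545, 0.2532]
orientation: [2.676, 1.638, 0.003]
contact_force: [0.4, 0.6, 0.3]
grip_width: -0.0004
```

```bash
cat > st.py <<'E'
from h import *
o=get_obs();R=cv2.Rodrigues(np.array(o["orientation"]))[0]
yaw=-.0863
Rg=np.c_[[-np.sin(yaw),np.cos(yaw),0],[np.cos(yaw),np.sin(yaw),0],[0,0,-1]]
Ry=cv2.Rodrigues(-0.2*np.array([-np.sin(yaw),np.cos(yaw),0]))[0]
print(o["clock"],np.round(o["tcp_pos"],4),np.round(o["contact_force"],2),np.round(o["joints"],2),o["grip_width"])
print("rot to goal",cv2.Rodrigues(Rg@R.T)[0].ravel().round(3),"tilted",cv2.Rodrigues(Ry@Rg@R.T)[0].ravel().round(3))
E
python3 st.py
```

```text
2.2 [0.523  0.0545 0.2532] [0.44 0.58 0.33] [ 0.41  0.29 -0.76  1.85  0.23  1.09  0.66] -0.0003531351819436853
rot to goal [0.001 0.004 0.386] tilted [-0.054 -0.189  0.385]
```

>>> send_rows([
  {"dp": [0, 0.041, 0], "rot": [-0.011, -0.038, 0.077], "grip": 0},
  {"dp": [0, 0.041, 0], "rot": [-0.011, -0.038, 0.077], "grip": 0},
  {"dp": [0, 0.041, -0.03], "rot": [-0.011, -0.038, 0.077], "grip": 0},
  {"dp": [0, 0.041, -0.03], "rot": [-0.011, -0.038, 0.077], "grip": 0},
  {"dp": [0, 0.041, -0.04], "rot": [-0.011, -0.038, 0.077], "grip": 0},
  {"dp": [0, 0, -0.04], "rot": [0, 0, 0], "grip": 0},
  {"dp": [0, 0, 0], "rot": [0, 0, 0], "grip": 0},
])

```text
clock: 3.08
tcp_pos: [0.5214, 0.2705, 0.111]
orientation: [2.177, 2.038, 0.216]
contact_force: [0.0, -0.1, 0.4]
grip_width: -0.0005
```

```bash
python3 st.py
```

```text
3.075 [0.5214 0.2705 0.111 ] [ 0.03 -0.07  0.38] [-0.09  0.51 -0.72  1.97  0.73  0.75  0.25] -0.0005488884721253205
rot to goal [ 0.014  0.209 -0.02 ] tilted [-0.001  0.01  -0.021]
```

Next I'll correct y, lower to just above the paddle, and look with the wrist camera.

>>> send_rows([
  {"dp": [0.001, -0.01, -0.025], "rot": [0, 0.01, -0.02], "grip": 0},
  {"dp": [0, 0, -0.025], "rot": [0, 0, 0], "grip": 0},
  {"dp": [0, 0, -0.02], "rot": [0, 0, 0], "grip": 0},
  {"dp": [0, 0, 0], "rot": [0, 0, 0], "grip": 0},
])

```text
clock: 3.58
tcp_pos: [0.5278, 0.2606, 0.0465]
orientation: [2.205, 2.011, 0.216]
contact_force: [0.2, 0.4, -0.2]
grip_width: 0.0004
```

```bash
python3 st.py && python3 - <<'E'
from h import *
save("wrist","w1.png",s=1.5)
E
```

```text
3.575 [0.5278 0.2606 0.0465] [ 0.16  0.38 -0.21] [-0.14  0.6  -0.63  2.01  0.85  0.65  0.12] 0.0004166012319930741
rot to goal [0.013 0.207 0.006] tilted [-0.005  0.008  0.005]
```

View pics/w1.png

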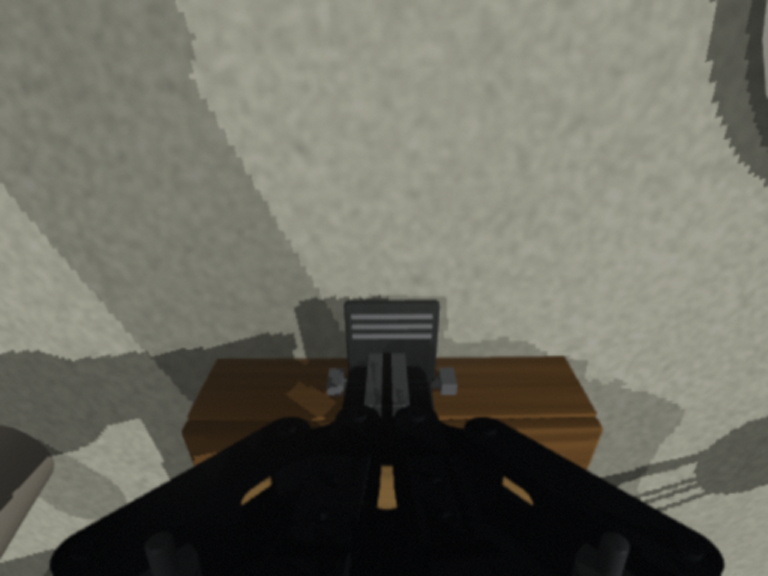

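The wrist view (up is towards the robot) shows the fingertips at (387,350). They are centred across the paddle, which spans x 345–438 with ribs at y≈328. The TCP has drifted 5 mm forward, so I'll correct that.

>>> send_rows([
  {"dp": [-0.007, 0, -0.006], "rot": [0, 0.008, 0], "grip": 0},
  {"dp": [0, 0, -0.006], "rot": [0, 0, 0], "grip": 0},
  {"dp": [0, 0, 0], "rot": [0, 0, 0], "grip": 0},
])

```text
clock: 4.0
tcp_pos: [0.523, 0.2619, 0.0382]
orientation: [2.209, 2.012, 0.216]
contact_force: [-0.1, -0.6, 0.1]
grip_width: -0.0001
```

```bash
python3 st.py && python3 - <<'E'
from h import *
f=imaging.grab_frame("wrist");o=get_obs()
print(proj(f,[o["tcp_pos"],[.5217,.2602,.0225],[.5108,.2611,.0225]])*1.5)
cv2.imwrite("pics/w2.png",cv2.resize(f["img"][180:300,180:340,::-1],None,fx=4,fy=4))
E
```

```text
4.0 [0.523  0.2619 0.0382] [-0.07 -0.59  0.13] [-0.15  0.6  -0.62  2.02  0.87  0.64  0.09] -6.851609730255063e-05
rot to goal [0.01  0.205 0.007] tilted [-0.008  0.006  0.006]
[[382.45583326 373.66449733]
 [377.61326651 345.76107233]
 [377.05728746 323.82895388]]
```

View pics/w2.png

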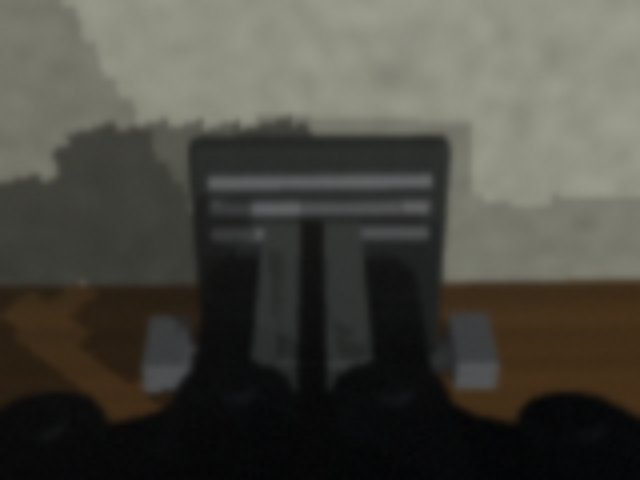

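>>> send_rows([
  {"dp": [-0.001, 0, -0.01], "rot": [0, 0, 0], "grip": 0},
  {"dp": [0, 0, -0.006], "rot": [0, 0, 0], "grip": 0},
  {"dp": [0, 0, -0.005], "rot": [0, 0, 0], "grip": 0},
  {"dp": [0, 0, -0.003], "rot": [0, 0, 0], "grip": 0},
])

```text
clock: 4.55
tcp_pos: [0.5228, 0.2622, 0.0136]
orientation: [2.208, 2.011, 0.218]
contact_force: [-0.8, -1.9, 6.4]
grip_width: -0.0004
```

```bash
python3 st.py
```

```text
4.55 [0.5228 0.2622 0.0136] [-0.79 -1.87  6.43] [-0.18  0.64 -0.58  2.03  0.93  0.6   0.04] -0.0004418024448169601
rot to goal [0.01  0.207 0.007] tilted [-0.008  0.007  0.006]
```

>>> send_rows([
  {"dp": [0, 0, -0.001], "rot": [0, 0, 0], "grip": 0},
  {"dp": [0, 0, 0], "rot": [0, 0, 0], "grip": 0},
  {"dp": [0, 0, 0], "rot": [0, 0, 0], "grip": 0},
])

```text
clock: 4.92
tcp_pos: [0.523, 0.2622, 0.013]
orientation: [2.208, 2.01, 0.218]
contact_force: [-1.9, -1.7, 5.8]
grip_width: 0.0004
```

```bash
python3 st.py; python3 - <<'E'
from h import *
save("scene","s2.png",(270,150,470,300),4)
E
```

```text
4.925 [0.523  0.2622 0.013 ] [-1.85 -1.71  5.81] [-0.19  0.64 -0.58  2.03  0.93  0.6   0.03] 0.0004050217939911203
rot to goal [0.011 0.208 0.007] tilted [-0.007  0.008  0.006]
```

View pics/s2.png

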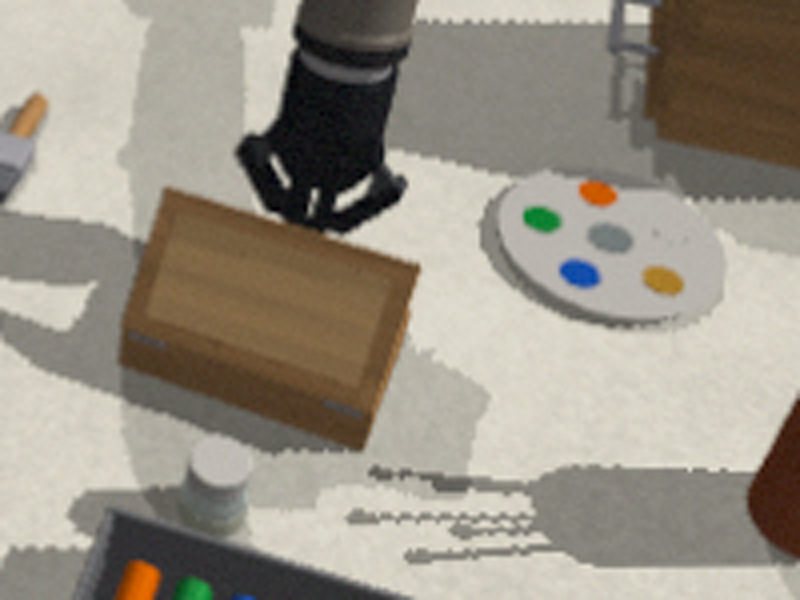

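The crop shows the lid's front edge from (165,190) to (418,265) and its back corners near (125,335) and (365,425). I'll compare this with projections at different lid angles.

```bash
cat > lid.py <<'E'
from h import *
yaw=-.0863;c=np.array([.6079,.2527]);ax=np.array([np.cos(yaw),np.sin(yaw)]);ay=np.array([-ax[1],ax[0]])
def W(x,y,z): return np.r_[c+ax*x+ay*y,z]
def lid(th,r,y,h): # h above lid lower face
    return W(.0525-r*np.cos(th)+h*np.sin(th),y,.04+r*np.sin(th)+h*np.cos(th))
if __name__=="__main__":
    f=imaging.grab_frame("scene")
    for th in (0,.2,.4,.6,.95,1.5,1.92):
        p=proj(f,[lid(th,r,y,.008) for r,y in ((.105,-.09),(.105,.09),(0,.09),(0,-.09))])
        print(th,((p-[270,150])*4).round(0).tolist())
E
python3 lid.py
```

```text
0 [[168.0, 224.0], [407.0, 301.0], [368.0, 405.0], [115.0, 317.0]]
0.2 [[168.0, 207.0], [411.0, 284.0], [367.0, 407.0], [114.0, 319.0]]
0.4 [[167.0, 194.0], [414.0, 271.0], [366.0, 409.0], [113.0, 321.0]]
0.6 [[163.0, 186.0], [415.0, 264.0], [365.0, 412.0], [112.0, 323.0]]
0.95 [[151.0, 184.0], [413.0, 265.0], [364.0, 416.0], [111.0, 327.0]]
1.5 [[122.0, 218.0], [396.0, 306.0], [362.0, 421.0], [110.0, 332.0]]
1.92 [[96.0, 270.0], [375.0, 364.0], [362.0, 424.0], [110.0, 335.0]]
```

>>> send_rows([
  {"dp": [-0.004, 0, 0.012], "rot": [0, 0, 0], "grip": 0},
  {"dp": [-0.015, 0.001, 0.01], "rot": [0, 0, 0], "grip": 0},
  {"dp": [-0.03, 0.002, 0.01], "rot": [0, 0, 0], "grip": 0},
  {"dp": [-0.03, 0.002, 0.01], "rot": [0, 0, 0], "grip": 0},
  {"dp": [0, 0, 0.01], "rot": [0, 0, 0], "grip": 0},
])

```text
clock: 5.65
tcp_pos: [0.4376, 0.2674, 0.0675]
orientation: [2.207, 2.013, 0.217]
contact_force: [0.1, -0.4, 1.1]
grip_width: -0.0006
```

```bash
python3 st.py; python3 - <<'E'
from h import *
save("scene","s3.png",(290,170,410,270),6)
E
```

```text
5.65 [0.4376 0.2674 0.0675] [ 0.14 -0.41  1.09] [-0.2   0.47 -0.68  2.16  0.82  0.63 -0.01] -0.0005824583673388839
rot to goal [0.011 0.206 0.005] tilted [-0.007  0.007  0.005]
```

View pics/s3.png

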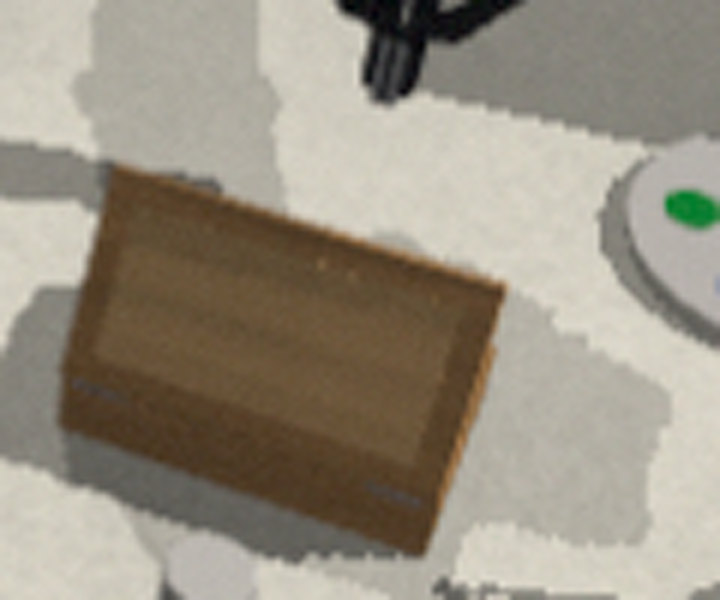

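The corners match a lid angle of about 0.9 rad, so the lid has sprung up and the tool is clear of it. Next I'll rise to z≈0.115 and go forward along the case axis, in front of the lid's underside.

>>> send_rows([
  {"dp": [0, 0, 0.024], "rot": [0, 0, 0], "grip": 0},
  {"dp": [0, 0, 0.02], "rot": [0, 0, 0], "grip": 0},
  {"dp": [0.03, -0.003, 0], "rot": [0, 0, 0], "grip": 0},
  {"dp": [0.03, -0.003, 0], "rot": [0, 0, 0], "grip": 0},
  {"dp": [0.03, -0.003, 0], "rot": [0, 0, 0], "grip": 0},
  {"dp": [0.02, -0.002, 0], "rot": [0, 0, 0], "grip": 0},
  {"dp": [0, 0, 0], "rot": [0, 0, 0], "grip": 0},
])

```text
clock: 6.58
tcp_pos: [0.5564, 0.2543, 0.1167]
orientation: [2.211, 2.003, 0.225]
contact_force: [-0.6, 0.1, 0.2]
grip_width: 0.0004
```

```bash
python3 st.py
```

```text
6.575 [0.5564 0.2543 0.1167] [-0.61  0.05  0.16] [-0.05  0.52 -0.71  1.92  0.71  0.76  0.3 ] 0.000410723382483435
rot to goal [0.009 0.212 0.012] tilted [-0.01   0.013  0.011]
```

>>> send_rows([
  {"dp": [0.003, 0.002, -0.01], "rot": [0, 0, 0], "grip": 0},
  {"dp": [0.012, -0.001, -0.001], "rot": [0, 0, 0], "grip": 0},
  {"dp": [0.012, -0.001, 0], "rot": [0, 0, 0], "grip": 0},
  {"dp": [0.01, -0.001, 0.001], "rot": [0, 0, 0], "grip": 0},
  {"dp": [0.01, -0.001, 0.003], "rot": [0, 0, 0], "grip": 0},
  {"dp": [0.01, -0.001, 0.003], "rot": [0, 0, 0], "grip": 0},
  {"dp": [0, 0, 0], "rot": [0, 0, 0], "grip": 0},
])

```text
clock: 7.45
tcp_pos: [0.6155, 0.2517, 0.1125]
orientation: [2.21, 2.005, 0.224]
contact_force: [-0.8, 0.3, 0.2]
grip_width: -0.0
```

```bash
python3 st.py; python3 - <<'E'
from h import *
save("scene","s4.png",(290,150,410,250),6)
E
```

```text
7.45 [0.6155 0.2517 0.1125] [-0.76  0.34  0.18] [-0.03  0.6  -0.69  1.8   0.72  0.8   0.38] -5.4885043778672e-06
rot to goal [0.009 0.211 0.011] tilted [-0.01   0.012  0.01 ]
```

View pics/s4.png

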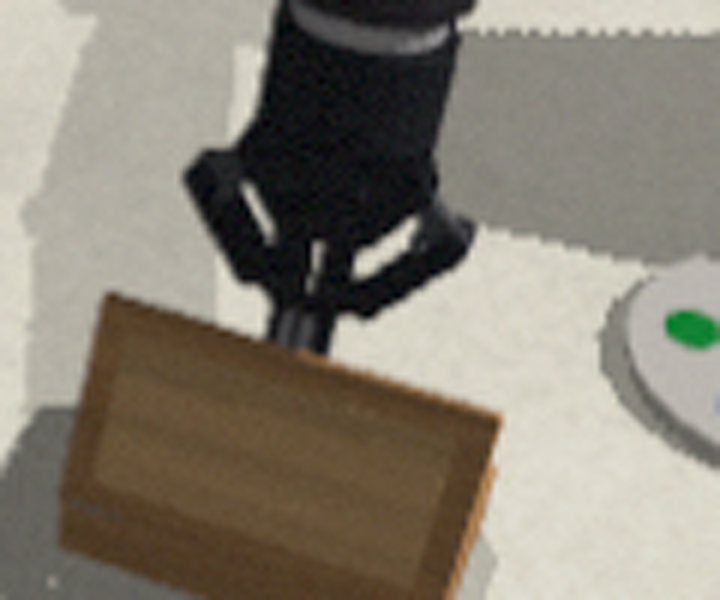

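The finger is behind the lid's edge at (300,345) and the lid is moving back. I'll keep pushing.

>>> send_rows([
  {"dp": [0.011, -0.001, 0.003], "rot": [0, 0, 0], "grip": 0},
  {"dp": [0.011, -0.001, 0.002], "rot": [0, 0, 0], "grip": 0},
  {"dp": [0.01, -0.001, 0.001], "rot": [0, 0, 0], "grip": 0},
  {"dp": [0.008, -0.001, 0], "rot": [0, 0, 0], "grip": 0},
  {"dp": [0, 0, 0], "rot": [0, 0, 0], "grip": 0},
])

```text
clock: 8.12
tcp_pos: [0.6574, 0.2476, 0.1186]
orientation: [2.21, 2.007, 0.223]
contact_force: [-0.2, -0.0, 0.3]
grip_width: -0.0002
```

```bash
python3 st.py
```

```text
8.125 [0.6574 0.2476 0.1186] [-0.23 -0.01  0.33] [-0.02  0.65 -0.68  1.71  0.71  0.85  0.45] -0.00024040527153703378
rot to goal [0.009 0.21  0.01 ] tilted [-0.01   0.011  0.009]
```

>>> send_rows([
  {"dp": [0.008, -0.001, 0], "rot": [0, 0, 0], "grip": 0},
  {"dp": [0.006, 0, 0], "rot": [0, 0, 0], "grip": 0},
  {"dp": [0.003, 0, 0], "rot": [0, 0, 0], "grip": 0},
  {"dp": [0, 0, 0], "rot": [0, 0, 0], "grip": 0},
])

```text
clock: 8.62
tcp_pos: [0.6752, 0.2464, 0.1182]
orientation: [2.209, 2.007, 0.222]
contact_force: [0.1, 0.0, -0.2]
grip_width: -0.0001
```

```bash
python3 st.py; python3 - <<'E'
from h import *
save("scene","s5.png",(290,150,410,250),6)
E
```

```text
8.625 [0.6752 0.2464 0.1182] [ 0.15  0.01 -0.19] [-0.01  0.67 -0.68  1.67  0.71  0.87  0.48] -8.505050641497038e-05
rot to goal [0.009 0.21  0.009] tilted [-0.009  0.011  0.008]
```

View pics/s5.png

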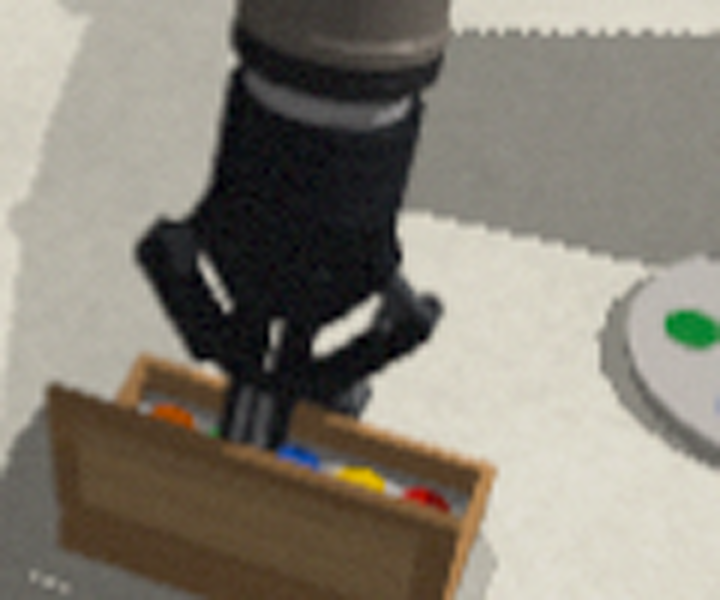

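The lid corner at (52,388) gives about 1.75 rad, so it isn't at the stop yet. I'll go on in small steps until force shows.

>>> send_rows([
  {"dp": [0.004, 0, 0], "rot": [0, 0, 0], "grip": 0},
  {"dp": [0.003, 0, 0], "rot": [0, 0, 0], "grip": 0},
  {"dp": [0, 0, 0], "rot": [0, 0, 0], "grip": 0},
])

```text
clock: 9.05
tcp_pos: [0.6821, 0.2467, 0.1183]
orientation: [2.209, 2.008, 0.222]
contact_force: [0.6, 0.7, 0.4]
grip_width: -0.0001
```

>>> send_rows([
  {"dp": [0.003, 0, 0], "rot": [0, 0, 0], "grip": 0},
  {"dp": [0, 0, 0], "rot": [0, 0, 0], "grip": 0},
])

```text
clock: 9.3
tcp_pos: [0.6836, 0.2466, 0.1178]
orientation: [2.209, 2.01, 0.218]
contact_force: [-4.1, -0.8, 4.0]
grip_width: -0.0001
```

The force of −4 N in x shows the stop is reached, so I'll back off.

>>> send_rows([
  {"dp": [-0.002, 0, 0], "rot": [0, 0, 0], "grip": 0},
  {"dp": [-0.01, 0.001, 0], "rot": [0, 0, 0], "grip": 0},
  {"dp": [-0.03, 0.002, 0], "rot": [0, 0, 0], "grip": 0},
  {"dp": [-0.04, 0.003, 0.01], "rot": [0, 0, 0], "grip": 0},
  {"dp": [-0.04, 0.003, 0.02], "rot": [0, 0, 0], "grip": 0},
  {"dp": [-0.04, 0.003, 0.02], "rot": [0, 0, 0], "grip": 0},
  {"dp": [-0.04, 0.003, 0.02], "rot": [0, 0, 0], "grip": 0},
  {"dp": [0, 0, 0], "rot": [0, 0, 0], "grip": 0},
  {"dp": [0, 0, 0], "rot": [0, 0, 0], "grip": 0},
])

```text
clock: 10.42
tcp_pos: [0.4756, 0.2622, 0.1904]
orientation: [2.205, 2.007, 0.23]
contact_force: [0.1, 0.4, -0.4]
grip_width: -0.0004
```

```bash
python3 st.py; python3 - <<'E'
from h import *
save("scene","s6.png",(140,120,460,300),2.5)
E
```

```text
10.425 [0.4756 0.2622 0.1904] [ 0.1   0.36 -0.38] [-0.    0.33 -0.83  2.01  0.55  0.83  0.33] -0.00035212400090893064
rot to goal [0.008 0.215 0.008] tilted [-0.01   0.016  0.006]
```

View pics/s6.png

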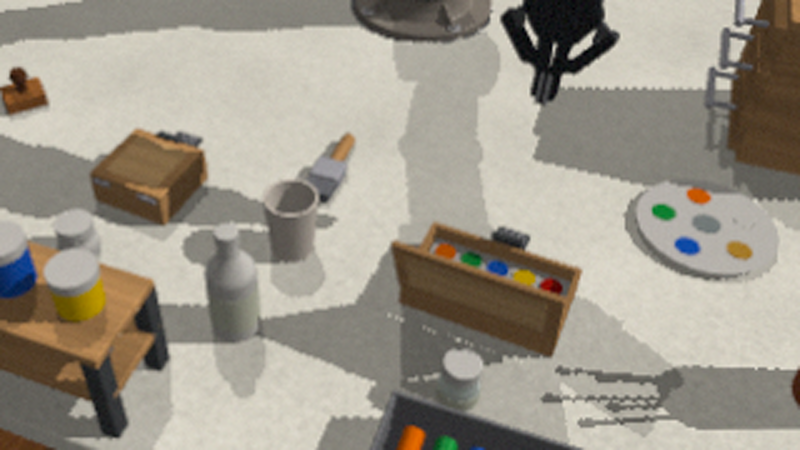

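The scene shows the lid open and the bystanders undisturbed. I'll check the lid angle more closely.

```bash
python3 - <<'E'
from h import *
from lid import *
f=save("scene","s7.png",(290,200,380,270),8)
for th in (1.65,1.75,1.85,1.92):
    p=proj(f,[lid(th,r,y,h) for r,y,h in ((.105,-.09,.008),(.105,-.09,0),(.105,.09,.008),(0,.09,.008),(0,-.09,.008))]+[W(-.0525,-.09,.04),W(-.0525,.09,.04)])
    print(th,((p-[290,200])*8).round(0).tolist())
E
```

```text
1.65 [[66.0, 68.0], [76.0, 51.0], [618.0, 248.0], [564.0, 445.0], [59.0, 266.0], [174.0, 64.0], [649.0, 216.0]]
1.75 [[54.0, 93.0], [63.0, 74.0], [608.0, 276.0], [564.0, 446.0], [59.0, 268.0], [174.0, 64.0], [649.0, 216.0]]
1.85 [[41.0, 120.0], [51.0, 100.0], [597.0, 306.0], [564.0, 447.0], [59.0, 269.0], [174.0, 64.0], [649.0, 216.0]]
1.92 [[33.0, 140.0], [42.0, 119.0], [590.0, 328.0], [564.0, 448.0], [59.0, 270.0], [174.0, 64.0], [649.0, 216.0]]
```

View pics/s7.png

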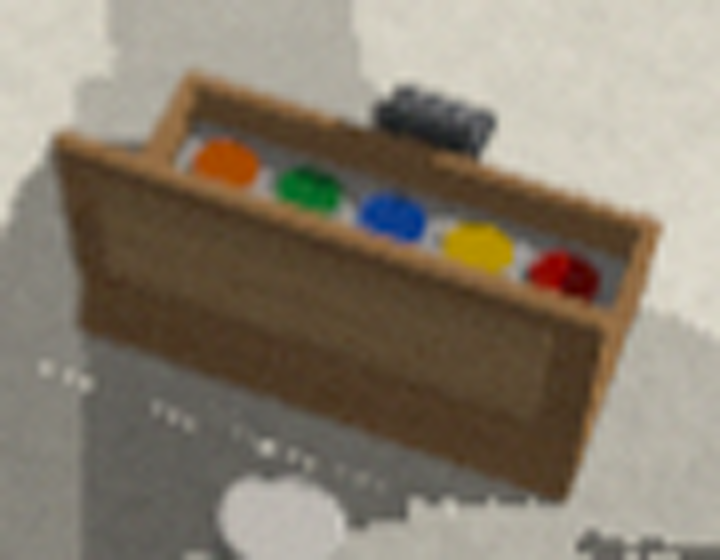

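Measured from the case's front corners at (190,72) and (658,222), the lid corners at (57,148) and (607,328) give about 1.88–1.92 rad. The lid is at its stop, so I'll hand in.

```bash
python3 -c "
from h import *
print(hand_in())"
```

```text
the job is handed in; nothing more can be done
None
```

The wide case is open with its lid back at the stop, and I handed the job in at about 10.5 s of robot time. The hand-in reports no verdict.

- **Pressing the tab:** I pressed it with the closed fingertips, tilted about 0.2 rad back towards the robot, until the force read about 6 N. The lid came free. At first it seemed to be held at about 0.5 rad, probably by the gripper body. Once I backed away it rose to about 0.9 rad.
- **Opening the lid:** I pushed it back along its arc to the stop, where the force reached about 4 N, then backed off and moved clear.

Last checks:
- **Lid:** the final close-up put it at roughly 1.88–1.92 rad. A rougher reading from the picture before that gave 1.79–1.85. I trusted the close-up, because it was measured from the case's own corners.
- **Wide case:** its corners sit 1–2 pixels (a few mm) from where I predicted, which is within or near the calibration error. By eye its tab looks back at rest.
- **Narrow case and bystanders:** by eye in the last scene picture, the narrow case is shut and everything in view is in place. The picture also shows the arm clear of everything, and the contact force was near zero.

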